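# Zero the kitchen scale and weigh the larder items as one stack

## Robot

A 6-joint arm with a two-finger parallel gripper is mounted at the origin on the work surface. World frame = base frame: x ahead of the robot, y to its left, z up, the work surface at z = 0. Lengths are in m, angles in rad, forces in N, time in s.
With the tool pointing down it reaches from about 0.375 to 0.75 m from the base axis. Payload 9 kg.
Tool frame: the origin (TCP) lies at the very end of the fingers, on their centre line; the grasp point (between the pads) lies 19 mm behind it; z points along the fingers, y is the line along which they close (so a half turn about z gives the same grasp; the last joint's range is limited). The gripper opens to 85 mm and grips with 20 to 120 N. Pads are 22 mm wide; open, the fingers measure 114 mm over their backs; the gripper's body (76 mm by 85 mm) begins 54 mm behind the grasp point. The pads swing forward as they close: fully open they stand 13 mm farther back than shut.
Start: joints at [-0.218, 0.104, 0.097, 1.564, 0, 1.353], TCP at [0.6, 0, 0.231] pointing down, gripper open.
Joint ranges: [-2.99, 2.99], [-0.84, 1.86], [-1.1, 1.16], [-1.84, 2.11], [-1.51, 1.56], [-3.14, 3.14]. Speed limits (rad/s): [2.22, 2.22, 2.57, 3.14, 3.14, 3.14].

## Interface

Orientations are given as a unit quaternion [w, x, y, z].
In Python, from station import manip, snapshot, camera_info, models gives the robot as it stands. The module is installed in compiled form; this text tells all that it offers.
- The arm moves only by the shell command python3 -m handwheel 'ROWS' [OPENING] [FORCE]. ROWS is JSON, a list of rows, each a list of 2 entries, a list of its own where there are three numbers: the shift along the tool's x, y, z each as a share of 0.05 m, from -1 to 1, then the turn about the tool's z as a share of 4 degrees, from -1 to 1. In form: [[[tx, ty, tz], turn], ...]. A call has 1 to 12 rows; each row shifts and turns the commanded pose from where the row before left it, along the tool's axes as they then stand; what a row does not reach is not made up. A row lasts 1/10 s, in which the tool goes at most 50 mm and 8.59 degrees, less where a joint would pass 70% of its speed; a pose out of reach is approached as far as the arm can. A call with a number of a shift or a turn outside -1 to 1 is refused whole. A call with a gripper value outside its range is refused whole. OPENING is the closure, from -1 (fully open) to 1 (shut), so that 0 is half open, set as the call begins (- or left out, the last holds). The fingers move at their own pace and stop on an object; FORCE is the grip in N (left out, the last holds). Time passes only in rows, so rows that do not move let the fingers close. It gives the time, the measured TCP pose, the force, the opening and the grip force at its end, in the units of the state.
- manip.get_state(): the state, without advancing time (a new reading comes with each control period).
- snapshot(name): name is "scene" or "side" or "wrist"; returns (picture, depth): 384x512x3 uint8, red, green, blue; 384x512 float32, m along the optical axis (not along the pixel's ray), 0 where there is no reading.
- camera_info(name): a dict with "vertical_fov" (degrees; the focal length in pixels is half the picture's height over the tangent of half this angle, whatever the lens; pixels are square), "cx", "cy" (the principal point, pixels), "T" (4x4, takes a point from camera to world coordinates); the wrist camera has in their place "mount" (4x4, takes a point from camera to tool coordinates, whose origin is the TCP and whose axes are the flange's). Camera axes: x right, y down, z forward; pixel columns grow to the right and rows downward; lengths in m; the calibration is good to about 2 mm. A picture is of the moment at which its call begins: read the wrist's pose just before it. camera_info takes no time and is no camera call.
- manip.job_done(): hands the job in; it is judged then, once.
Trained networks look in the newest picture that a camera, given by its name, has taken for a name from the list of things; names that differ only in an ending like _2 or _b are one class to them, and where a whole thing is asked for, a point or a joint stands for the part that bears it (a point fixed in the world has none). Each returns a list of dicts, best first, with "confidence" (0 to 1); they miss things now and then, are a little off and sometimes report something else, mostly with a low value. They report only what shows in the picture. A call takes as long as a camera call. They do not tell look-alikes from the thing itself.
- models.spot_in(camera, thing): "centre" ([x, y, z] in m, in the coordinates of the camera as it stood for that picture, good to about 4 mm: the middle of the surface that is visible of it).
- models.tip_of(camera, thing): "centre" ([x, y, z] in m, in the coordinates of the camera as it stood for that picture, good to about 4 mm: a listed point, or the origin of a listed thing).
The state is a dict: "clock": time; "joints": joint angles; "joint_vel": joint speeds; "joint_torque": joint torques, N m; "position": TCP position; "eef_rot": TCP orientation; "force": force on the tool from outside, world axes, zero at the start; "moment": the same for the moment, N m; "opening": finger opening in m; "finger_force": force on a finger pad.
Only numpy, scipy, OpenCV 4.12 (cv2) and the standard library are available. Lean on these libraries where they do the work, as an engineer would, in place of code of your own. Each camera call takes 0.05 s, during which the arm holds its last target. There are 200 camera calls.

## Task

Weigh all the larder items that are out on the worktop together: take the sugar pot off the scale's pan and stand it upright on the cork coaster, then, with the pan empty, turn the knob on the scale's dial until the pointer reads zero (its tip at the long mark on the dial) and let go. Then stack every larder item present (any of loaf tin, carton, can, spice jar, stock-cube box) upright and centred on one another in a single pile in the middle of the pan, widest base at the bottom and narrowest on top, without turning the dial again while anything is on the pan. Leave the other kitchen things (oil bottle, mug, spoon, jam jar, egg timer, spare lid) where they are.

Things in the scene. Friction and masses are not known exactly. Their poses are not given: they have to be found in the camera images.
- scale: white plastic kitchen scale, fixed to the worktop: body 280 (its x) x 150 (its y) x 46 mm high. Origin: centre of the underside. Pan centre at its x +68 mm, dial centre at its x -80 mm (towards the robot).
- pan: the scale's round flat steel pan, 140 mm across, 8 mm thick. Origin: centre of its underside, so the top lies 8 mm above it (about 70 mm above the worktop). It is sprung and sinks about 6.5 mm per kg of load; it does not turn. Sinking turns the pointer clockwise seen from above, about 2.6 rad per kg.
- dial: white round dial disc, 70 mm across, lying flat on the front of the scale, with a black knob bar across its middle; turns about the vertical with light friction (0.03 N m) and stays where left; the pointer does not move with it. At the start the zero mark lies 0.2 to 1.5 rad counter-clockwise (from above) of where the empty-pan pointer rests. Origin: centre of its underside, 47 mm above the worktop.
- dial_grip (a point): point on the dial's axis, 36 mm above the disc's underside, at a good height to pinch the knob bar. The bar is 44 mm long (its x), 14 mm thick (its y: pinch along this) and its top is 48 mm above the disc's underside (95 mm above the worktop). The bar turns with the dial; the zero mark is at its -x end.
- zero_mark (a point): outer end of the long black zero mark on the rim of the dial disc, 35 mm from the dial's axis; turns with the dial, up to 1.7 rad either way from pointing along the scale's -x.
- pointer_tip (a point): tip of the short black pointer that lies just outside the disc and points inward at its rim, 35 mm from the dial's axis; driven by the pan's load alone; with the pan empty it rests within 0.25 rad of the scale's -x direction. The scale reads zero when this point and zero_mark coincide.
- sugar_pot: squat white ceramic sugar pot, a straight-sided round pot with a flush wooden lid (fixed on), 62 mm across, 52 mm high; stands on the pan at the start. Origin: centre of the underside, z up.
- coaster: round cork coaster, 100 mm across, 6 mm thick, fixed flat on the worktop. Origin: centre of the underside.
- loaf_tin: larder item: closed plain metal loaf tin, 120 (its x) x 64 (its y) x 45 mm high, the widest. Origin: centre of the underside. About 0.35 kg. Any larder item may be absent.
- carton: larder item: brown card carton with a paper strip on top, 92 (its x) x 56 (its y) x 40 mm high, second widest. Origin: centre of the underside. About 0.2 kg.
- can: larder item: food can with a paper band, 52 mm across, 70 mm high, third widest. Origin: centre of the underside, z up. About 0.3 kg.
- spice_jar: larder item: small amber glass jar with a steel cap, 42 mm across, 55 mm high, fourth widest. Origin: centre of the underside, z up. About 0.14 kg.
- stock_box: larder item: little card box of stock cubes, 32 x 32 x 36 mm high, the narrowest. Origin: centre of the underside, z up. About 0.06 kg.
- oil_bottle: bystander: green glass oil bottle, 60 mm across, 200 mm high. Leave it.
- mug: bystander: blue mug, 80 mm across, 90 mm high. Leave it.
- spoon: bystander: wooden spoon, 200 mm long, lying beyond the scale. Leave it.
- jam_jar: bystander: large jam jar, 68 mm across, 90 mm high. Leave it.
- egg_timer: bystander: grey cone-shaped egg timer, 60 mm across, 45 mm high. Leave it.
- spare_lid: bystander: steel pan lid with a knob, 100 mm across, 26 mm high. Leave it.
Not all that is in view belongs to the job. Leave any yellow look-alike of the stock_box alone.

How it is judged:
On the way, in this order (a step that is already met when the one before it is completed fails the run):
1. the sugar pot stands released on the coaster (horizontal distance between sugar_pot and coaster below 0.025 m and height (world z) of sugar_pot below 0.012 m and angle between sugar_pot's own z axis and vertical below 0.15 rad and contact force between the fingers and sugar_pot below 0.2 N and linear speed of sugar_pot below 0.03 m/s), for 0.2 s.
2. with the pan empty the pointer tip is at the dial's zero mark (within 3.5 mm) and the dial is released (distance between pointer_tip and zero_mark below 0.0035 m and contact force between pan and anything else below 0.2 N and contact force between the fingers and dial below 0.2 N and angular speed of dial below 0.05 rad/s), for 0.4 s.
At the end, for the whole second after the job is handed in: every larder item present stands upright (tilt under 0.12 rad), at rest and released in one pile on the pan, each within 22 mm of the pan's centre and 18 mm of every other, each narrower one above every wider one; the sugar pot stands upright, released, within 25 mm of the coaster's centre (all of step 1 and angle between each of loaf_tin, carton, can, spice_jar, stock_box's own z axis and vertical below 0.12 rad and linear speed of each of loaf_tin, carton, can, spice_jar, stock_box below 0.02 m/s and horizontal distance between each of loaf_tin, carton, can, spice_jar, stock_box and pan below 0.022 m and height (world z) of each of loaf_tin, carton, can, spice_jar, stock_box above 0.045 m and contact force between the fingers and loaf_tin below 0.2 N and z of each of carton, can, spice_jar, stock_box in the frame of loaf_tin above 0.03 m and horizontal distance between loaf_tin and carton below 0.018 m and horizontal distance between each of loaf_tin, carton and can below 0.018 m and horizontal distance between each of loaf_tin, carton, can and spice_jar below 0.018 m and horizontal distance between each of loaf_tin, carton, can, spice_jar and stock_box below 0.018 m and contact force between the fingers and carton below 0.2 N and z of each of can, spice_jar, stock_box in the frame of carton above 0.03 m and contact force between the fingers and can below 0.2 N and z of each of spice_jar, stock_box in the frame of can above 0.03 m and contact force between the fingers and spice_jar below 0.2 N and z of stock_box in the frame of spice_jar above 0.03 m and contact force between the fingers and stock_box below 0.2 N); the robot touches nothing.
It fails at once if the dial is turned while anything is on the pan (angular speed of dial above 0.4 rad/s and contact force between pan and anything else above 0.4 N).
It fails at once if a bystander is shifted by more than 50 mm (distance of any of oil_bottle, mug, spoon, jam_jar, egg_timer, spare_lid from where it was at the start of the episode above 0.05 m).
Of loaf_tin, carton, can, spice_jar, stock_box only 4 to 5 are there at a start; the rules pass over those that are not, and their reading is None.
At some moment in a run one of sugar_pot may be knocked a few centimetres aside while the robot is not near it.
It also fails if it takes over 210 s, if anything falls off the work surface, if the arm or the gripper's body presses on something with over 40 N, if the wrist force passes 120 N, or if a joint passes its speed limit or range.

## Working session

There is one attempt and no reset: what is moved stays moved. The work goes in short steps, Python scripts to look and compute and a shell command to move; the robot and the scene stay as the last step left them, time stands still between calls to the robot, and variables do not carry over. Pictures are saved under pics/ and viewed, at most 14 in all, crops included, and the job is handed in when it is done.

```bash
mkdir -p pics; cat > h.py <<'E'
import numpy as np, cv2
from scipy.spatial.transform import Rotation as R
from station import manip, snapshot, camera_info, models
def toolT():
    s=manip.get_state(); T=np.eye(4); q=s["eef_rot"]
    T[:3,:3]=R.from_quat([q[1],q[2],q[3],q[0]]).as_matrix(); T[:3,3]=s["position"]; return T
def cam(name):
    i=camera_info(name)
    T=np.array(i["T"]) if "T" in i else toolT()@np.array(i["mount"])
    f=192/np.tan(np.radians(i["vertical_fov"])/2); return T,f,i["cx"],i["cy"]
def shot(name,save=None):
    C=cam(name); p,d=snapshot(name)
    if save: cv2.imwrite("pics/"+save,p[:,:,::-1])
    return C,p,d
def w(C,c): return (C[0]@np.append(c,1))[:3]
def px(C,P):
    q=np.linalg.inv(C[0])@np.append(P,1); return np.array([C[2]+C[1]*q[0]/q[2],C[3]+C[1]*q[1]/q[2]])
def find(cam_,C,thing,fn="tip_of",n=2):
    return [(round(r["confidence"],2),np.round(w(C,r["centre"]),3),np.round(px(C,w(C,r["centre"])))) for r in getattr(models,fn)(cam_,thing)[:n]]
def cloud(C,d):
    v,u=np.mgrid[:d.shape[0],:d.shape[1]]
    P=np.stack([(u-C[2])/C[1]*d,(v-C[3])/C[1]*d,d],-1)
    return P@C[0][:3,:3].T+C[0][:3,3]
E
python3 - <<'E'
from h import *
for c in ["scene","side"]:
    C,p,d=shot(c,c+"0.png"); print(c,np.round(C[0][:3,3],2))
    for t in ["scale","pan","dial","zero_mark","pointer_tip","sugar_pot","coaster","loaf_tin","carton","can","spice_jar","stock_box"]:
        print(t,*[(a,*b,*c_) for a,b,c_ in find(c,C,t)])
print(np.round(toolT(),3))
print(camera_info("wrist"))
E
```

```text
scene [ 1.21 -0.08  1.02]
scale (0.89, np.float64(0.554), np.float64(-0.003), np.float64(0.004), np.float64(265.0), np.float64(219.0))
pan (0.67, np.float64(0.623), np.float64(-0.009), np.float64(0.063), np.float64(265.0), np.float64(229.0)) (0.46, np.float64(0.628), np.float64(0.008), np.float64(0.069), np.float64(272.0), np.float64(229.0))
dial (0.48, np.float64(0.473), np.float64(0.009), np.float64(0.045), np.float64(267.0), np.float64(188.0))
zero_mark (0.66, np.float64(0.449), np.float64(-0.017), np.float64(0.052), np.float64(258.0), np.float64(181.0))
pointer_tip
sugar_pot (0.72, np.float64(0.629), np.float64(0.004), np.float64(0.068), np.float64(270.0), np.float64(229.0)) (0.58, np.float64(0.502), np.float64(-0.412), np.float64(-0.004), np.float64(126.0), np.float64(215.0))
coaster (0.89, np.float64(0.504), np.float64(-0.41), np.float64(-0.0), np.float64(126.0), np.float64(214.0)) (0.56, np.float64(0.742), np.float64(-0.298), np.float64(0.002), np.float64(160.0), np.float64(286.0))
loaf_tin (0.91, np.float64(0.467), np.float64(0.215), np.float64(0.002), np.float64(333.0), np.f
[... 1772 characters left out ...]
float64(291.0), np.float64(261.0)) (0.72, np.float64(0.721), np.float64(-0.198), np.float64(0.005), np.float64(338.0), np.float64(236.0))
[[-0.     1.     0.     0.6  ]
 [ 1.     0.    -0.    -0.   ]
 [-0.     0.    -1.     0.231]
 [ 0.     0.     0.     1.   ]]
{'vertical_fov': 58.21237306843059, 'cx': 254.9665073804887, 'cy': 190.04848244213574, 'mount': array([[-2.91035028e-04, -9.45979137e-01, -3.24227371e-01,
         8.34852642e-02],
       [ 9.99999841e-01, -4.31602460e-04,  3.61634921e-04,
        -8.44136717e-04],
       [-4.82036421e-04, -3.24227215e-01,  9.45979112e-01,
        -1.44549666e-01],
       [ 0.00000000e+00,  0.00000000e+00,  0.00000000e+00,
         1.00000000e+00]])}
```

View pics/scene0.png

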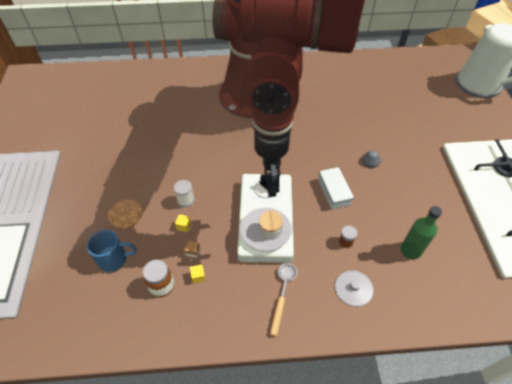

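View pics/side0.png

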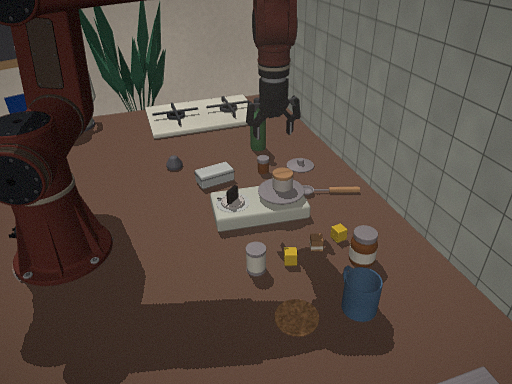

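Scene view: the can is at (183,193), the loaf tin at (335,187), the spice jar at (347,236) and the sugar pot at (270,222). The coaster is at (125,213), with no carton in sight. Stock_box candidates are the yellow boxes at (182,223) and (197,273), which are look-alikes, and a small brown box at (192,250). I choose the brown one and will check it in a crop.

```bash
python3 - <<'E'
from h import *
def blob(P,m,x,y,r,z0,z1):
    s=P[m&(np.hypot(P[...,0]-x,P[...,1]-y)<r)&(P[...,2]>z0)&(P[...,2]<z1)]
    if len(s)<8: return len(s)
    top=np.percentile(s[:,2],95); t=s[s[:,2]>top-.006]
    rc=cv2.minAreaRect((t[:,:2]*1000).astype(np.float32))
    return len(t),"top",round(top,3),"mean",np.round(t[:,:2].mean(0),3),"rect",np.round(rc[0]),np.round(rc[1]),round(rc[2],1)
ims={}
for c in ["scene","side","wrist"]:
    C,p,d=shot(c); ims[c]=p; P=cloud(C,d); m=d>0
    for n,x,y,r,z0,z1 in [("pot",.63,.002,.05,.095,.15),("tin",.467,.217,.09,.015,.08),("can",.465,-.233,.045,.015,.1),("jar",.646,.213,.04,.015,.08),("box",.646,-.21,.035,.01,.06),("coaster",.503,-.411,.07,.003,.03),("body",.555,0,.2,.035,.054)]:
        print(c,n,blob(P,m,x,y,r,z0,z1))
a=cv2.resize(ims["side"][190:270,200:350],(600,320),interpolation=cv2.INTER_CUBIC)
b=cv2.resize(ims["wrist"],(340,255)); c=cv2.resize(ims["scene"][200:290,165:215],(178,320),interpolation=cv2.INTER_CUBIC)
o=np.zeros((580,780,3),np.uint8); o[:320,:600]=a; o[:320,600:778]=c; o[322:577,:340]=b
cv2.imwrite("pics/mix1.png",o[:,:,::-1])
C=cam("wrist")
for t in ["pan","sugar_pot","dial","zero_mark","pointer_tip"]: print(t,*find("wrist",C,t))
E
```

```text
scene pot (379, 'top', np.float64(0.122), 'mean', array([0.634, 0.002]), 'rect', array([634.,   2.]), array([60., 60.]), 87.7)
scene tin (639, 'top', np.float64(0.049), 'mean', array([0.473, 0.215]), 'rect', array([471., 216.]), array([121.,  64.]), 9.9)
scene can (195, 'top', np.float64(0.074), 'mean', array([ 0.469, -0.236]), 'rect', array([ 467., -237.]), array([50., 51.]), 42.8)
scene jar (159, 'top', np.float64(0.058), 'mean', array([0.647, 0.217]), 'rect', array([646., 217.]), array([40., 40.]), 27.1)
scene box (125, 'top', np.float64(0.04), 'mean', array([ 0.648, -0.212]), 'rect', array([ 647., -213.]), array([33., 33.]), 71.9)
scene coaster (763, 'top', np.float64(0.01), 'mean', array([ 0.505, -0.413]), 'rect', array([ 508., -412.]), array([128., 125.]), 73.6)
scene body (1678, 'top', np.float64(0.051), 'mean', array([ 0.544, -0.002]), 'rect', array([564.,  59.]), array([272., 277.]), 84.3)
side pot (193, 'top', np.float64(0.121), 'mean', array([ 0.631, -0.001]), 'rect', array([632.,   2.]), array([59., 61.]), 21.7)
side tin (344, 'top', np.float64(0.048), 'mean', array([0.46
[... 854 characters left out ...]
tin 0
wrist can (291, 'top', np.float64(0.072), 'mean', array([ 0.482, -0.226]), 'rect', array([ 483., -227.]), array([13., 42.]), 28.6)
wrist jar 0
wrist box (650, 'top', np.float64(0.039), 'mean', array([ 0.644, -0.21 ]), 'rect', array([ 644., -212.]), array([33., 32.]), 72.4)
wrist coaster 0
wrist body (20005, 'top', np.float64(0.05), 'mean', array([0.514, 0.015]), 'rect', array([554.,  -2.]), array([148., 277.]), 84.3)
pan
sugar_pot (0.6, array([0.631, 0.001, 0.072]), array([289., 168.]))
dial (0.6, array([0.475, 0.006, 0.048]), array([127., 156.]))
zero_mark (0.66, array([ 0.452, -0.018,  0.053]), array([104., 181.]))
pointer_tip (0.64, array([0.445, 0.027, 0.051]), array([ 92., 135.]))
```

View pics/mix1.png

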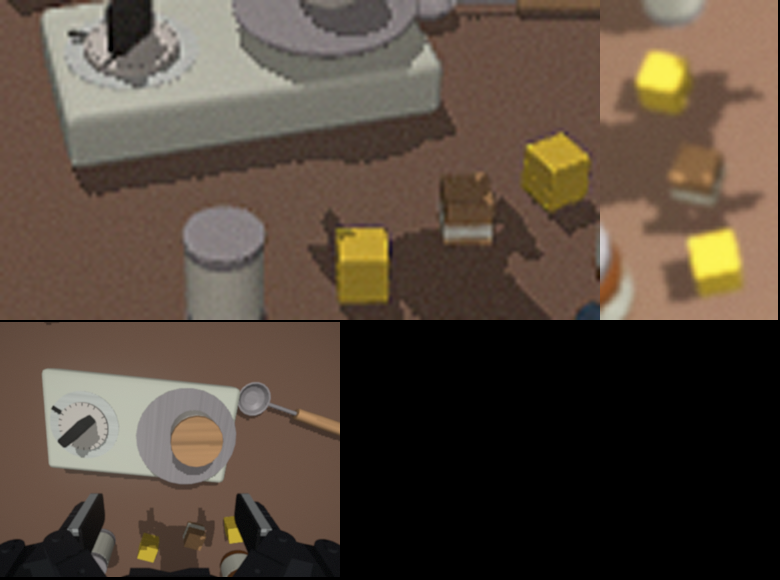

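Crop: the brown box at scene (192,250) has a white base strip and is about 33 mm square and 38 mm high, so it is the stock_box. Both yellow boxes are decoys. In the wrist view the knob bar's pale-marked end points to the lower left, and the pointer sits at its upper left. The pot comes first.

```bash
python3 -m handwheel '[[[0.04,0.32,0],0],[[0,0.32,0.2],0],[[0,0,0.4],0],[[0,0,0.4],0],[[0,0,0.4],0],[[0,0,0.4],0],[[0,0,0.4],0],[[0,0,0.4],0],[[0,0,0.42],0],[[0,0,0],0],[[0,0,0],0]]' -1 40 && python3 -m handwheel '[[[0,0,0],0],[[0,0,0],0],[[0,0,0],0],[[0,0,0],0],[[0,0,0],0],[[0,0,0],0],[[0,0,0],0],[[0,0,0],0]]' 1 40
```

```text
clock: 2.8
position: [0.6319, 0.002, 0.0806]
eef_rot: [-0.0, 0.707, 0.707, -0.0]
force: [-0.4, 0.1, 0.3]
opening: 0.0855
finger_force: 0.0
clock: 3.6
position: [0.6324, 0.0019, 0.0806]
eef_rot: [0.0, 0.707, 0.707, 0.0]
force: [4.2, -1.1, 2.7]
opening: 0.0607
finger_force: 46.7
```

```bash
python3 -m handwheel '[[[0,0,-0.3],0],[[0,0,-0.5],0],[[0,0,-0.6],0],[[0,0,-0.6],0],[[0,0,-0.2],0],[[-0.3,-0.09,0],0],[[-0.6,-0.19,0],0],[[-0.6,-0.19,0],0],[[-0.6,-0.19,0],0],[[-0.6,-0.19,0],0],[[-0.6,-0.19,0],0],[[-0.6,-0.19,0],0]]' && python3 -m handwheel '[[[-0.6,-0.19,0],0],[[-0.6,-0.19,0],0],[[-0.6,-0.19,0],0],[[-0.6,-0.19,0],0],[[-0.6,-0.19,0],0],[[-0.6,-0.19,0],0],[[-0.6,-0.19,0],0],[[-0.18,-0.02,0],0],[[0,0,0],0],[[0,0,0],0]]' && python3 - <<'E'
from h import *
C,p,d=shot("side","side1.png"); print(*find("side",C,"sugar_pot"),*find("side",C,"coaster"))
C,p,d=shot("scene"); print(*find("scene",C,"sugar_pot"),*find("scene",C,"coaster"))
E
```

```text
clock: 4.8
position: [0.5687, -0.1943, 0.1883]
eef_rot: [-0.002, 0.707, 0.707, -0.0]
force: [0.5, -0.0, -1.5]
opening: 0.0609
finger_force: 46.5
clock: 5.8
position: [0.5027, -0.4111, 0.1893]
eef_rot: [-0.001, 0.707, 0.707, 0.0]
force: [-0.4, 0.4, -2.1]
opening: 0.061
finger_force: 46.5
(0.7, array([ 0.505, -0.411,  0.172]), array([300., 260.])) (0.94, array([ 0.502, -0.411, -0.   ]), array([295., 317.])) (0.57, array([ 0.468,  0.219, -0.   ]), array([214., 180.]))
(0.64, array([ 0.5  , -0.406,  0.177]), array([111., 175.])) (0.39, array([ 0.647, -0.438, -0.001]), array([111., 258.]))
```

```bash
python3 -m handwheel '[[[0,0,0.4],0],[[0,0,0.5],0],[[0,0,0.5],0],[[0,0,0.5],0],[[0,0,0.5],0],[[0,0,0.4],0],[[0,0,0.3],0],[[0,0,0.2],0],[[0,0,0.05],0],[[0,0,0],0],[[0,0,0],0]]' && python3 -m handwheel '[[[0,0,0.03],0],[[0,0,0],0]]'
```

```text
clock: 7.2
position: [0.5036, -0.4126, 0.024]
eef_rot: [0.001, 0.707, 0.707, -0.0]
force: [0.1, -0.4, -1.1]
opening: 0.061
finger_force: 46.5
clock: 7.4
position: [0.5033, -0.4123, 0.0218]
eef_rot: [0.0, 0.707, 0.707, 0.0]
force: [0.1, -0.0, -2.3]
opening: 0.0611
finger_force: 46.5
```

```bash
python3 - <<'E'
from h import *
C,p,d=shot("side"); print(*find("side",C,"sugar_pot"))
P=cloud(C,d); s=P[(d>0)&(np.hypot(P[...,0]-.503,P[...,1]+.411)<.03)&(P[...,2]<.09)&(P[...,2]>0.03)]; print(len(s),np.percentile(s[:,2],[50,90,99]))
E
```

```text
(0.95, array([ 0.503, -0.412,  0.006]), array([296., 315.])) (0.38, array([ 0.462, -0.237,  0.004]), array([254., 268.]))
422 [0.05833522 0.0600641  0.06136068]
```

```bash
python3 -m handwheel '[[[0,0,0.03],0],[[0,0,0],0],[[0,0,0],0]]' && python3 -m handwheel '[[[0,0,0],0],[[0,0,0],0],[[0,0,0],0],[[0,0,0],0],[[0,0,0],0],[[0,0,0],0],[[0,0,0],0],[[0,0,0],0]]' -1 && python3 -m handwheel '[[[0,0,-0.1],0],[[0,0,-0.4],0],[[0,0,-0.6],0],[[0,0,-0.6],0],[[0,0,-0.6],0],[[0,0,-0.6],0],[[0,0,-0.6],0],[[0,0,-0.4],0],[[0.3,0,0],0],[[0.6,-0.02,0],0],[[0.6,-0.04,0],0],[[0.6,-0.04,0],0]]' && python3 -m handwheel '[[[0.6,-0.04,0],0],[[0.6,-0.04,0],0],[[0.6,-0.04,0],0],[[0.6,-0.04,0],0],[[0.6,-0.04,0],0],[[0.6,-0.04,0],0],[[0.6,-0.04,0],0],[[0.6,-0.04,0],0],[[0.6,-0.04,0],0],[[0.6,-0.04,0],0],[[0.2,-0.02,0],0],[[0,0,0],0]]'
python3 - <<'E'
from h import *
C,p,d=shot("side"); print("pot",*find("side",C,"sugar_pot"))
C,p,d=shot("wrist","wrist2.png")
for t in ["pan","dial","zero_mark","pointer_tip","dial_grip"]: print(t,*find("wrist",C,t))
E
```

```text
clock: 7.8
position: [0.5032, -0.4122, 0.0213]
eef_rot: [0.0, 0.707, 0.707, -0.0]
force: [-4.3, 3.1, 9.0]
opening: 0.0613
finger_force: 47.3
clock: 8.6
position: [0.5031, -0.412, 0.0198]
eef_rot: [0.0, 0.707, 0.707, 0.0]
force: [0.0, 0.1, -0.3]
opening: 0.0852
finger_force: 0.0
clock: 9.8
position: [0.4979, -0.306, 0.2153]
eef_rot: [0.0, 0.707, 0.707, 0.0]
force: [-0.6, 0.3, 1.0]
opening: 0.0852
finger_force: 0.0
clock: 11.0
position: [0.477, 0.0039, 0.2153]
eef_rot: [0.0, 0.706, 0.708, 0.0]
force: [-0.6, -0.5, 0.3]
opening: 0.0853
finger_force: 0.0
pot (0.88, array([ 0.502, -0.416,  0.005]), array([296., 317.])) (0.42, array([0.648, 0.212, 0.003]), array([264., 171.]))
pan (0.62, array([ 0.625, -0.009,  0.062]), array([418., 183.]))
dial (0.57, array([0.474, 0.005, 0.047]), array([252., 163.]))
zero_mark (0.65, array([ 0.45 , -0.016,  0.05 ]), array([227., 186.]))
pointer_tip (0.6, array([0.44 , 0.014, 0.053]), array([214., 155.]))
dial_grip (0.55, array([0.476, 0.006, 0.088]), array([254., 175.]))
```

View pics/wrist2.png

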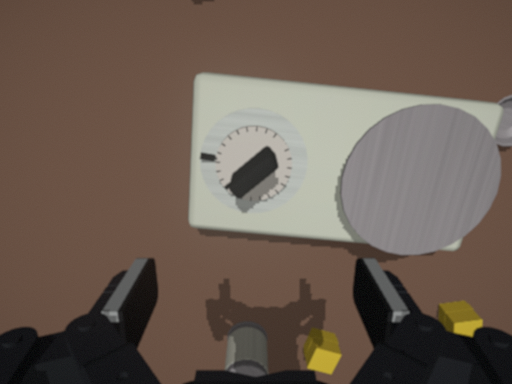

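The pan is empty. The pointer tip is at about (215,157), the knob bar runs from (238,190) to (270,155), and the zero mark is at its lower-left end near (229,186). Now I measure the angles.

```bash
cat >> h.py <<'E'
def ray(C,u,v,z):
    d=C[0][:3,:3]@np.array([(u-C[2])/C[1],(v-C[3])/C[1],1]); o=C[0][:3,3]; return o+d*(z-o[2])/d[2]
E
python3 - <<'E'
from h import *
C,p,d=shot("wrist"); g=p.max(2)
P=cloud(C,d)
c0=px(C,[.4745,.006,.05])
m=((g<70)&(np.hypot(*(np.mgrid[:384,:512]-np.array([c0[1],c0[0]])[:,None,None]))<62)).astype(np.uint8)
n,l,s,ce=cv2.connectedComponentsWithStats(m)
for i in range(1,n):
    if s[i,4]>15:
        v,u=np.where(l==i); print(s[i],ce[i],np.round(np.median(P[v,u],0),3))
        W=np.array([ray(C,a,b,.050) for a,b in zip(u,v)])[:,:2]; mu=W.mean(0); e=np.linalg.eigh(np.cov((W-mu).T))[1][:,1]
        print("  mean",np.round(mu,4),"dir deg",np.degrees(np.arctan2(e[1],e[0])),"ends",*(np.round(mu+e*k,4) for k in (((W-mu)@e).min(),((W-mu)@e).max())))
b=P[(d>0)&(np.hypot(P[...,0]-.4745,P[...,1]-.006)<.03)&(P[...,2]>.085)]
rc=cv2.minAreaRect((b[:,:2]*1000).astype(np.float32)); print("bar top",len(b),rc, np.percentile(b[:,2],50))
cr=cv2.resize(p[110:220,190:310],(720,660),interpolation=cv2.INTER_CUBIC)[:600]; cv2.imwrite("pics/dial1.png",cr[:,:,::-1])
print(np.round(manip.get_state()["joints"],3))
E
```

```text
[ 226  148   52   50 1223] [253.09648406 172.41946034] [0.475 0.009 0.096]
  mean [ 0.4745 -0.003 ] dir deg -136.02388550866561 ends [0.4937 0.0155] [ 0.4542 -0.0226]
[202 154  13   6  60] [207.55 156.75] [0.434 0.013 0.055]
  mean [0.4328 0.0121] dir deg 170.44644489491026 ends [0.4387 0.0112] [0.4276 0.013 ]
bar top 3088 ((471.1577453613281, 16.11212158203125), (51.244380950927734, 34.873661041259766), 38.7198486328125) 0.29125434388923055
[-0.27  -0.276 -0.293  1.554 -0.     1.302]
```

View pics/dial1.png

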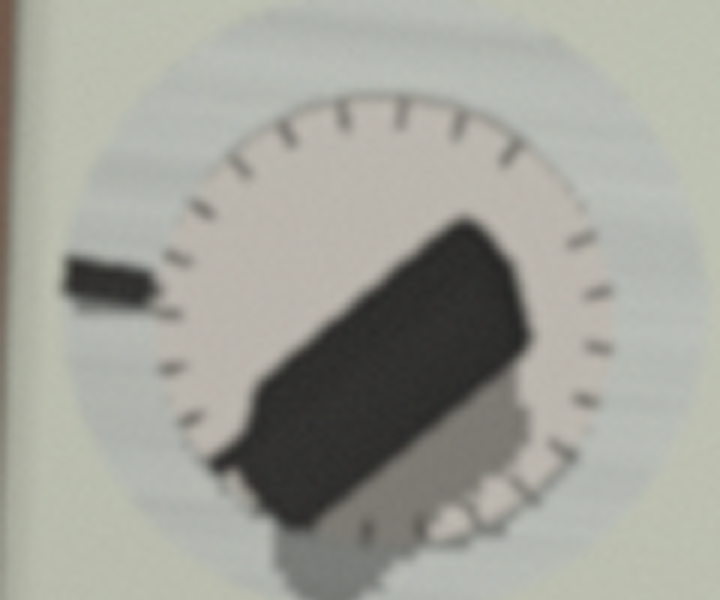

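Crop: the zero mark's outer end is at image (225.8,187.8), the pointer tip at (216.2,158.3) and the disc centre at (254.2,163.3).

```bash
python3 - <<'E'
from h import *
C=cam("wrist")
c,z,p=[ray(C,*q,.051)[:2] for q in [(254.2,163.3),(225.8,187.8),(216.2,158.3)]]
a=lambda q:np.degrees(np.arctan2(*(q-c)[::-1]))%360
print(c,z,p,a(z),a(p),np.hypot(*(z-c)),np.hypot(*(p-c)))
E
```

```text
[0.47563169 0.00628874] [ 0.44880817 -0.01746332] [0.44083069 0.01105117] 221.52469172465493 172.2076139290692 0.03582822796703623 0.035125351719955004
```

```bash
python3 -m handwheel '[[[0,0,0],1],[[0,0,0],1],[[0,0,0],1],[[0,0,0],1],[[0,0,0],1],[[0,0,0],1],[[0,0,0],1],[[0,0,0],1],[[0,0,0],1],[[0,0,0],1],[[0,0,0],1],[[0,0,0],1]]' - 20; python3 -c "
from h import *
s=manip.get_state(); print(np.round(s['joints'],3)); T=toolT(); print(np.round(T,3),'yaw tool y',np.degrees(np.arctan2(T[1,1],T[0,1])))"
```

```text
clock: 12.65
position: [0.477, 0.0028, 0.2148]
eef_rot: [-0.0, 0.934, 0.357, -0.0]
force: [-0.7, 0.6, -0.2]
opening: 0.0856
finger_force: 0.0
[-0.269 -0.277 -0.294  1.554 -0.     2.142]
[[ 0.745  0.667 -0.     0.477]
 [ 0.667 -0.745 -0.     0.003]
 [-0.    -0.    -1.     0.215]
 [ 0.     0.     0.     1.   ]] yaw tool y -48.183882209328196
```

```bash
python3 -m handwheel '[[[0.016,-0.072,0],0],[[0,0,0.4],0],[[0,0,0.5],0],[[0,0,0.5],0],[[0,0,0.5],0],[[0,0,0.5],0],[[0,0,0.4],0],[[0,0,0.18],0],[[0,0,0],0],[[0,0,0],0]]' -0.4 20 && python3 -m handwheel '[[[0,0,0],0],[[0,0,0],0],[[0,0,0],0],[[0,0,0],0],[[0,0,0],0],[[0,0,0],0],[[0,0,0],0],[[0,0,0],0],[[0,0,0],0],[[0,0,0],0]]' 1 20
```

```text
clock: 13.65
position: [0.4757, 0.0061, 0.0667]
eef_rot: [0.0, 0.933, 0.359, 0.0]
force: [-0.3, 0.1, -0.5]
opening: 0.0599
finger_force: 0.0
clock: 14.65
position: [0.4757, 0.0061, 0.0664]
eef_rot: [0.0, 0.934, 0.358, 0.0]
force: [-0.3, -1.1, 6.3]
opening: 0.014
finger_force: 21.6
```

```bash
python3 -m handwheel '[[[0,0,0],0.5],[[0,0,0],1],[[0,0,0],1],[[0,0,0],1],[[0,0,0],1],[[0,0,0],1],[[0,0,0],1],[[0,0,0],1],[[0,0,0],1],[[0,0,0],1],[[0,0,0],1],[[0,0,0],1]]' && python3 -m handwheel '[[[0,0,0],0.6],[[0,0,0],0.2],[[0,0,0],0],[[0,0,0],0],[[0,0,0],0]]' && python3 -m handwheel '[[[0,0,0],0],[[0,0,0],0],[[0,0,0],0],[[0,0,0],0],[[0,0,0],0],[[0,0,0],0],[[0,0,0],0]]' -0.4 && python3 -m handwheel '[[[0,0,-0.3],0],[[0,0,-0.5],0],[[0,0,-0.5],0],[[0,0,-0.5],0],[[0,0,-0.5],0],[[0,0,-0.5],0],[[0,0,-0.3],0],[[0,0,0],0],[[0,0,0],0]]' -1 && python3 - <<'E'
from h import *
print(np.round(manip.get_state()["joints"],3))
C,p,d=shot("wrist"); c0=px(C,[.4752,.006,.05]).astype(int); print(c0)
for t in ["dial","zero_mark","pointer_tip"]: print(t,*find("wrist",C,t))
u,v=c0; cr=p[v-50:v+50,u-55:u+55]; cv2.imwrite("pics/dial2.png",cv2.resize(cr,(660,600),interpolation=cv2.INTER_CUBIC)[:,:,::-1])
E
```

```text
clock: 15.85
position: [0.4757, 0.0061, 0.0664]
eef_rot: [0.0, 0.999, -0.036, 0.001]
force: [-1.4, 1.3, 4.8]
opening: 0.0138
finger_force: 21.7
clock: 16.35
position: [0.4757, 0.0061, 0.0664]
eef_rot: [0.0, 0.998, -0.063, 0.001]
force: [-0.4, 0.2, 5.4]
opening: 0.0138
finger_force: 21.7
clock: 17.05
position: [0.4752, 0.0062, 0.0658]
eef_rot: [-0.0, 0.998, -0.063, 0.0]
force: [0.7, -1.0, -0.2]
opening: 0.0598
finger_force: 0.0
clock: 17.95
position: [0.4752, 0.0062, 0.2204]
eef_rot: [-0.0, 0.998, -0.063, -0.0]
force: [0.3, -0.4, 0.1]
opening: 0.0853
finger_force: 0.0
[-0.263 -0.281 -0.287  1.565  0.     3.004]
[255 164]
dial (0.9, array([0.472, 0.007, 0.052]), array([254., 169.]))
zero_mark (0.91, array([0.442, 0.009, 0.05 ]), array([256., 199.])) (0.69, array([0.475, 0.008, 0.05 ]), array([253., 166.]))
pointer_tip (0.49, array([0.439, 0.012, 0.053]), array([254., 203.]))
```

View pics/dial2.png

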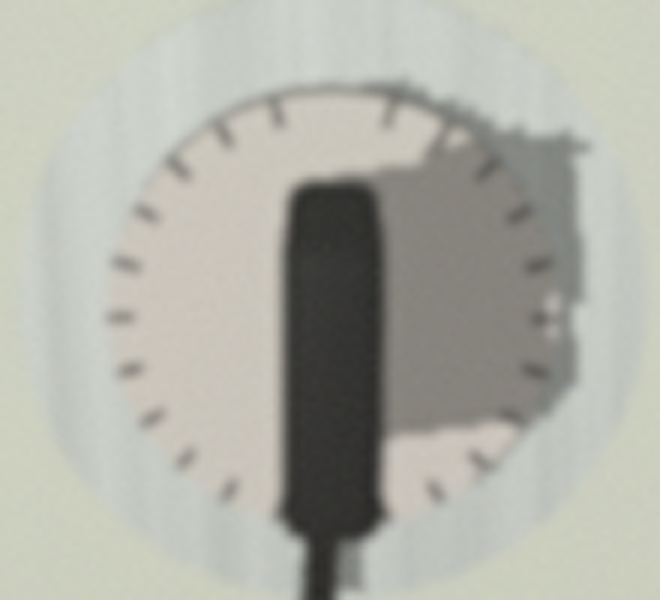

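The bar hides the zero mark from this side, with the pointer at (318,560) in the crop. I turn the wrist back and look from the side.

```bash
python3 -m handwheel '[[[0,0,0],-1],[[0,0,0],-1],[[0,0,0],-1],[[0,0,0],-1],[[0,0,0],-1],[[0,0,0],-1],[[0,0,0],-1],[[0,0,0],-1],[[0,0,0],-1],[[0,0,0],-1],[[0,0,0],-1],[[0,0,0],-1]]' && python3 -m handwheel '[[[0,0,0],-1],[[0,0,0],-1],[[0,0,0],-1],[[0,0,0],-1],[[0,0,0],-1],[[0,0,0],-1],[[0,0,0],-1],[[0,0,0],-1],[[0,0,0],-1],[[0,0,0],0],[[0,0,0],0]]' && python3 - <<'E'
from h import *
C,p,d=shot("wrist"); c0=px(C,[.4552,.006,.05]).astype(int); print(c0)
for t in ["dial","zero_mark","pointer_tip"]: print(t,*find("wrist",C,t))
u,v=c0; cr=p[v-30:v+30,u-33:u+33]; cv2.imwrite("pics/dial3.png",cv2.resize(cr,(660,600),interpolation=cv2.INTER_CUBIC)[:,:,::-1])
E
```

```text
clock: 19.35
position: [0.4748, 0.0063, 0.22]
eef_rot: [-0.0, 0.937, 0.35, -0.001]
force: [-0.1, 0.3, 0.7]
opening: 0.0853
finger_force: 0.0
clock: 20.45
position: [0.475, 0.0063, 0.2203]
eef_rot: [-0.0, 0.784, 0.62, -0.0]
force: [-0.1, -0.1, -0.2]
opening: 0.0855
finger_force: 0.0
[235 170]
dial
zero_mark (0.88, array([0.447, 0.007, 0.052]), array([226., 172.]))
pointer_tip (0.63, array([0.44 , 0.011, 0.053]), array([218., 170.]))
```

View pics/dial3.png

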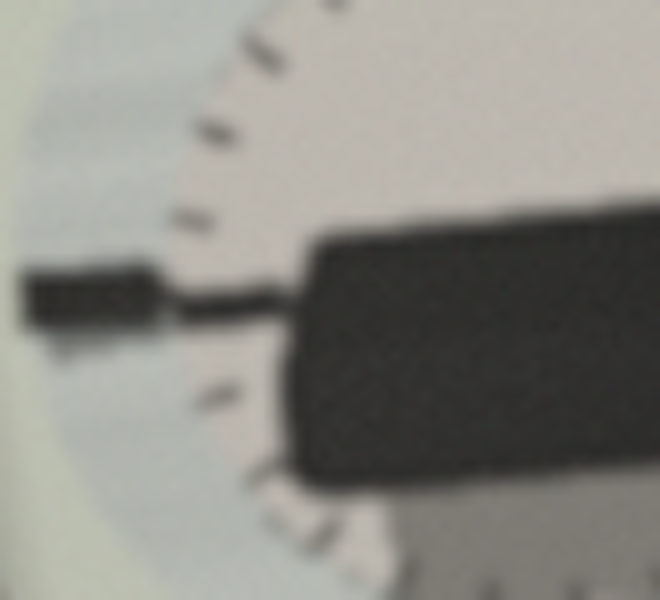

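The zero mark end is at crop (178,307) and the pointer tip at (165,295), about 1.3 mm apart, so the dial is zeroed. Next is the loaf tin.

```bash
python3 -m handwheel '[[[0,0,0],-1],[[0,0,0],-1],[[0,0,0],-1],[[0,0,0],-1],[[0,0,0],-1],[[0,0,0],-1],[[0,0,0],-1],[[0,0,0],-1],[[0,0,0],-1],[[0,0,0],-1],[[0,0,0],-1],[[0,0,0],-1]]' && python3 -m handwheel '[[[0,0,0],-1],[[0,0,0],-1],[[0,0,0],-1],[[0,0,0],-1],[[0,0,0],-1],[[0,0,0],-1],[[0,0,0],-1],[[0,0,0],-1],[[0,0,0],-1],[[0,0,0],-1],[[0,0,0],-1],[[0,0,0],-1]]' && python3 -m handwheel '[[[0,0,0],-1],[[0,0,0],-1],[[0,0,0],-1],[[0,0,0],-1],[[-0.074,0.517,0],-0.2],[[-0.074,0.517,0],0],[[-0.074,0.517,0],0],[[-0.074,0.517,0],0],[[-0.074,0.517,0],0],[[-0.074,0.517,0],0],[[-0.074,0.517,0],0],[[-0.074,0.517,0],0]]' && python3 -m handwheel '[[[0,0,0],0],[[0,0,0],0]]' && cat >> h.py <<'E'
def obj(x,y,r,z0,z1,name="wrist",save=None):
    "top face of thing near x,y: rect in mm, plus suggested shifts in tool frame"
    C,p,d=shot(name,save); P=cloud(C,d)
    s=P[(d>0)&(np.hypot(P[...,0]-x,P[...,1]-y)<r)&(P[...,2]>z0)&(P[...,2]<z1)]
    top=np.percentile(s[:,2],95); t=s[s[:,2]>top-.008]
    rc=cv2.minAreaRect((t[:,:2]*1000).astype(np.float32)); T=toolT()
    dl=T[:3,:3].T@(np.append(np.array(rc[0])/1000,T[2,3])-T[:3,3])
    print(name,len(t),"top %.4f"%top,"rect",np.round(rc[0],1),np.round(rc[1],1),"ang %.1f"%rc[2],"tool shift units",np.round(dl/.05,3),"yaw y %.1f"%np.degrees(np.arctan2(T[1,1],T[0,1])),"tcp",np.round(T[:3,3],4))
E
python3 -c "
from h import *
obj(.47,.215,.09,.015,.08)
print(manip.get_state()['joints'])"
```

```text
clock: 21.85
position: [0.4752, 0.0062, 0.2208]
eef_rot: [0.0, 0.462, 0.887, 0.0]
force: [-0.1, 0.6, -0.5]
opening: 0.0856
finger_force: 0.0
clock: 23.05
position: [0.4752, 0.0062, 0.2208]
eef_rot: [0.0, 0.062, 0.998, 0.0]
force: [0.5, -0.2, -0.8]
opening: 0.0852
finger_force: 0.0
clock: 24.25
position: [0.4701, 0.2162, 0.2208]
eef_rot: [0.0, -0.083, 0.997, -0.0]
force: [1.6, 1.1, -0.1]
opening: 0.0856
finger_force: 0.0
clock: 24.45
position: [0.4701, 0.2153, 0.2207]
eef_rot: [-0.0, -0.084, 0.996, -0.0]
force: [0.3, -0.6, -0.6]
opening: 0.0856
finger_force: 0.0
wrist 8003 top 0.0482 rect [469.  215.9] [118.8  64.2] ang 10.5 tool shift units [ 0.02   0.025 -0.   ] yaw y 99.6 tcp [0.4702 0.2148 0.2207]
[ 1.75258305e-01 -1.51307982e-01 -1.73705100e-01  1.54855707e+00
 -2.69038279e-04  7.77521299e-03]
```

```bash
python3 -m handwheel '[[[0.02,0.025,0.3],-0.2],[[0,0,0.5],0],[[0,0,0.6],0],[[0,0,0.6],0],[[0,0,0.6],0],[[0,0,0.6],0],[[0,0,0.5],0],[[0,0,0.4],0],[[0,0,0.15],0],[[0,0,0],0],[[0,0,0],0]]' && python3 -m handwheel '[[[0,0,0],0],[[0,0,0],0],[[0,0,0],0],[[0,0,0],0],[[0,0,0],0],[[0,0,0],0],[[0,0,0],0],[[0,0,0],0]]' 1 60 && python3 -m handwheel '[[[0,0,-0.2],0],[[0,0,-0.4],0],[[0,0,-0.5],0],[[0,0,-0.6],0],[[0,0,-0.6],0],[[0,0,-0.6],0],[[0,0,-0.4],0],[[0,0,-0.2],0],[[0,0,0],0]]'; python3 -c "
from h import *
T=toolT(); print(T[:3,:3].T@(np.array([.623,-.009,T[2,3]])-T[:3,3])/.05)
C,p,d=shot('side'); print(*find('side',C,'loaf_tin'))"
```

```text
clock: 25.6
position: [0.4699, 0.2159, 0.0094]
eef_rot: [0.001, -0.09, 0.996, 0.0]
force: [0.2, 0.1, -0.3]
opening: 0.0855
finger_force: 0.0
clock: 26.4
position: [0.4702, 0.2164, 0.0098]
eef_rot: [0.001, -0.091, 0.996, 0.0]
force: [-1.7, -0.9, 6.2]
opening: 0.063
finger_force: 67.5
clock: 27.3
position: [0.4696, 0.2162, 0.1846]
eef_rot: [0.001, -0.091, 0.996, 0.0]
force: [0.6, 0.5, -3.3]
opening: 0.0631
finger_force: 67.0
[-2.20324825e+00 -4.98475195e+00  4.73177637e-03]
(0.89, array([0.469, 0.217, 0.177]), array([210., 133.]))
```

```bash
python3 - <<'E'
from h import *
for n in ["scene","side"]:
    C,p,d=shot(n); P=cloud(C,d)
    s=P[(d>0)&(np.hypot(P[...,0]-.622,P[...,1]+.008)<.1)&(P[...,2]>.063)&(P[...,2]<.09)]
    c,r=cv2.minEnclosingCircle((s[:,:2]*1000).astype(np.float32)); rc=cv2.minAreaRect((s[:,:2]*1000).astype(np.float32))
    print(n,len(s),c,r,rc,np.median(s[:,2]))
E
python3 -m handwheel '[[[-0.1,-0.23,0],0],[[-0.2,-0.45,0],0],[[-0.2,-0.45,0],0],[[-0.2,-0.45,0],0],[[-0.2,-0.45,0],0],[[-0.2,-0.45,0],0],[[-0.2,-0.45,0],0],[[-0.2,-0.45,0],0],[[-0.2,-0.45,0],0],[[-0.2,-0.45,0],0],[[-0.2,-0.45,0],0],[[-0.1,-0.255,0],0]]' && python3 -m handwheel '[[[0,0,0],0],[[0,0,0],0]]'
```

```text
scene 1805 (623.07763671875, -9.489177703857422) 70.86225128173828 ((623.8179321289062, -9.158042907714844), (138.7109375, 138.05044555664062), 39.06535339355469) 0.06914602227930666
side 978 (624.7005004882812, -8.639479637145996) 72.36776733398438 ((622.3228759765625, -10.290122985839844), (139.9928436279297, 137.01173400878906), 80.72209167480469) 0.06870287046234352
clock: 28.7
position: [0.6227, -0.0114, 0.1821]
eef_rot: [-0.001, -0.09, 0.996, -0.0]
force: [0.3, 0.4, -4.1]
opening: 0.0632
finger_force: 67.1
clock: 28.9
position: [0.6218, -0.009, 0.1828]
eef_rot: [-0.001, -0.09, 0.996, 0.0]
force: [0.3, 0.6, -3.9]
opening: 0.0631
finger_force: 67.1
```

```bash
python3 -m handwheel '[[[-0.02,0,0.2],0],[[0,0,0.4],0],[[0,0,0.4],0],[[0,0,0.4],0],[[0,0,0.3],0],[[0,0,0.2],0],[[0,0,0.1],0],[[0,0,0.03],0],[[0,0,0],0],[[0,0,0],0]]' && python3 -m handwheel '[[[0,0,0.03],0],[[0,0,0],0],[[0,0,0],0]]'
```

```text
clock: 29.9
position: [0.6238, -0.0092, 0.0828]
eef_rot: [0.001, -0.091, 0.996, -0.0]
force: [0.6, -0.0, -3.5]
opening: 0.063
finger_force: 67.2
clock: 30.2
position: [0.6233, -0.009, 0.0804]
eef_rot: [0.0, -0.091, 0.996, -0.0]
force: [-0.2, 0.7, -4.4]
opening: 0.0632
finger_force: 67.2
```

```bash
python3 -m handwheel '[[[0,0,0.04],0],[[0,0,0],0],[[0,0,0],0]]' && python3 -m handwheel '[[[0,0,0],0],[[0,0,0],0],[[0,0,0],0],[[0,0,0],0],[[0,0,0],0],[[0,0,0],0],[[0,0,0],0],[[0,0,0],0]]' -1 && python3 -m handwheel '[[[0,0,-0.1],0],[[0,0,-0.4],0],[[0,0,-0.5],0],[[0,0,-0.5],0],[[0,0,-0.6],0],[[0,0,-0.6],0],[[0,0,-0.3],0],[[0,0,0],0],[[0,0,0],0]]' && python3 -c "
from h import *
obj(.623,-.009,.08,.095,.16)
obj(.623,-.009,.08,.095,.13,'side')
C,p,d=shot('scene');print(*find('scene',C,'sugar_pot'),*find('scene',C,'can'),*find('scene',C,'zero_mark'),*find('scene',C,'carton'))"
```

```text
clock: 30.5
position: [0.6232, -0.009, 0.0782]
eef_rot: [-0.0, -0.091, 0.996, 0.0]
force: [-0.5, -0.1, -3.8]
opening: 0.0632
finger_force: 67.2
clock: 31.3
position: [0.6233, -0.009, 0.0783]
eef_rot: [0.0, -0.091, 0.996, -0.0]
force: [-0.1, 0.5, -0.0]
opening: 0.0852
finger_force: 0.0
clock: 32.2
position: [0.6233, -0.009, 0.228]
eef_rot: [0.0, -0.091, 0.996, -0.0]
force: [0.3, 0.1, 0.1]
opening: 0.0857
finger_force: 0.0
wrist 11353 top 0.1136 rect [622.   -9.6] [118.7  64.2] ang 10.5 tool shift units [ 0.02  -0.011  0.   ] yaw y 100.4 tcp [ 0.6229 -0.0089  0.2271]
side 506 top 0.1125 rect [621.7 -10. ] [120.4  67.5] ang 11.1 tool shift units [ 0.023 -0.019  0.   ] yaw y 100.4 tcp [ 0.6227 -0.0089  0.2268]
(0.82, array([ 0.501, -0.406,  0.009]), array([127., 212.])) (0.44, array([0.356, 0.357, 0.   ]), array([370., 162.])) (0.63, array([ 0.467, -0.232, -0.004]), array([187., 201.])) (0.74, array([0.442, 0.01 , 0.056]), array([266., 178.])) (0.51, array([ 0.784,  0.211, -0.001]), array([353., 288.]))
```

```bash
python3 -m handwheel '[[[0.15,-0.15,0],0],[[0.34,-0.345,0],0],[[0.37,-0.37,0],0],[[0.38,-0.38,0],0],[[0.38,-0.38,0],0],[[0.38,-0.38,0],0],[[0.38,-0.38,0],0],[[0.38,-0.38,0],0],[[0.38,-0.38,0],0],[[0.38,-0.38,0],0],[[0.38,-0.4,0],0],[[0,0,0],0]]' && python3 -m handwheel '[[[0,0,0],0],[[0,0,0],0]]'; python3 -c "
from h import *
obj(.4665,-.2375,.045,.02,.1)"
```

```text
clock: 33.75
position: [0.4651, -0.2397, 0.2283]
eef_rot: [-0.0, -0.089, 0.996, -0.0]
force: [0.4, 1.2, -0.6]
opening: 0.0857
finger_force: 0.0
clock: 33.95
position: [0.467, -0.2368, 0.2284]
eef_rot: [0.0, -0.091, 0.996, 0.0]
force: [-0.3, 0.4, -0.4]
opening: 0.0853
finger_force: 0.0
wrist 2432 top 0.0732 rect [ 466.4 -236.5] [51.  50.4] ang 52.4 tool shift units [ 0.014  0.005 -0.   ] yaw y 100.4 tcp [ 0.4671 -0.2366  0.2283]
```

```bash
python3 -m handwheel '[[[0.014,0.005,0.3],0],[[0,0,0.5],0],[[0,0,0.6],0],[[0,0,0.6],0],[[0,0,0.6],0],[[0,0,0.6],0],[[0,0,0.45],0],[[0,0,0.3],0],[[0,0,0.12],0],[[0,0,0],0],[[0,0,0],0]]' && python3 -m handwheel '[[[0,0,0],0],[[0,0,0],0],[[0,0,0],0],[[0,0,0],0],[[0,0,0],0],[[0,0,0],0],[[0,0,0],0],[[0,0,0],0]]' 1 60 && python3 -m handwheel '[[[0,0,-0.2],0],[[0,0,-0.4],0],[[0,0,-0.5],0],[[0,0,-0.6],0],[[0,0,-0.6],0],[[0,0,-0.6],0],[[0,0,-0.6],0],[[0,0,-0.4],0],[[0,0,-0.2],0],[[0,0,0],0],[[0,0,0],0]]'; python3 -c "
from h import *
T=toolT(); print(T[:3,:3].T@(np.array([.622,-.0097,T[2,3]])-T[:3,3])/.05)
C,p,d=shot('side'); print(*find('side',C,'can'))"
```

```text
clock: 35.1
position: [0.4669, -0.2375, 0.026]
eef_rot: [0.001, -0.091, 0.996, -0.001]
force: [-0.3, 0.1, -0.3]
opening: 0.0855
finger_force: 0.0
clock: 35.9
position: [0.4668, -0.2376, 0.0259]
eef_rot: [0.001, -0.091, 0.996, -0.001]
force: [-0.2, 0.1, 5.3]
opening: 0.0509
finger_force: 62.4
clock: 37.0
position: [0.4658, -0.2369, 0.2288]
eef_rot: [-0.0, -0.091, 0.996, 0.001]
force: [-0.1, 0.5, -2.4]
opening: 0.0507
finger_force: 62.9
[-3.89188486e+00  3.90489017e+00  1.14298806e-03]
(0.64, array([ 0.465, -0.237,  0.209]), array([254., 202.]))
```

```bash
python3 -m handwheel '[[[-0.15,0.15,0],0],[[-0.34,0.34,0],0],[[-0.37,0.37,0],0],[[-0.38,0.38,0],0],[[-0.38,0.38,0],0],[[-0.38,0.38,0],0],[[-0.38,0.38,0],0],[[-0.38,0.38,0],0],[[-0.38,0.38,0],0],[[-0.38,0.38,0],0],[[-0.37,0.385,0],0],[[0,0,0],0]]' && python3 -m handwheel '[[[0,0,0.2],0],[[0,0,0.4],0],[[0,0,0.4],0],[[0,0,0.4],0],[[0,0,0.2],0],[[0,0,0.12],0],[[0,0,0],0],[[0,0,0],0]]'; python3 -c "
from h import *
T=toolT(); print(T[:3,:3].T@(np.array([.622,-.0097,T[2,3]])-T[:3,3])/.05)
C,p,d=shot('side'); print(*find('side',C,'can'))"
```

```text
clock: 38.3
position: [0.623, -0.0064, 0.2286]
eef_rot: [-0.0, -0.092, 0.996, 0.001]
force: [-0.5, -0.4, -3.7]
opening: 0.0509
finger_force: 63.1
clock: 39.1
position: [0.6225, -0.0102, 0.1447]
eef_rot: [0.001, -0.091, 0.996, -0.0]
force: [0.1, 0.4, -1.6]
opening: 0.0512
finger_force: 63.1
[ 9.03816489e-03  1.09228448e-02 -1.47099501e-05]
(0.9, array([ 0.621, -0.008,  0.125]), array([280., 173.]))
```

```bash
python3 -m handwheel '[[[0,0,0.06],0],[[0,0,0.04],0],[[0,0,0.02],0],[[0,0,0],0],[[0,0,0],0]]' && python3 -m handwheel '[[[0,0,0.02],0],[[0,0,0],0],[[0,0,0],0]]'
```

```text
clock: 39.7
position: [0.6222, -0.0099, 0.1378]
eef_rot: [0.0, -0.091, 0.996, 0.0]
force: [-0.2, 0.2, -2.6]
opening: 0.0509
finger_force: 63.1
clock: 40.0
position: [0.6222, -0.01, 0.1368]
eef_rot: [0.0, -0.091, 0.996, -0.0]
force: [-0.4, -0.2, -3.0]
opening: 0.0508
finger_force: 63.1
```

```bash
python3 -m handwheel '[[[0,0,0.03],0],[[0,0,0],0],[[0,0,0],0],[[0,0,0],0]]' && python3 -m handwheel '[[[0,0,0],0],[[0,0,0],0],[[0,0,0],0],[[0,0,0],0],[[0,0,0],0],[[0,0,0],0],[[0,0,0],0],[[0,0,0],0]]' -1 && python3 -m handwheel '[[[0,0,-0.1],0],[[0,0,-0.4],0],[[0,0,-0.5],0],[[0,0,-0.5],0],[[0,0,-0.5],0],[[0,0,-0.3],0],[[0,0,0],0],[[0,0,0],0]]' && python3 -c "
from h import *
obj(.622,-.0097,.045,.15,.24)
obj(.622,-.0097,.045,.15,.2,'side')
obj(.622,-.0097,.045,.15,.2,'scene')"
```

```text
clock: 40.4
position: [0.6223, -0.01, 0.1355]
eef_rot: [0.0, -0.091, 0.996, -0.0]
force: [-0.2, -0.6, -1.2]
opening: 0.0509
finger_force: 63.2
clock: 41.2
position: [0.6222, -0.01, 0.1353]
eef_rot: [0.0, -0.091, 0.996, -0.0]
force: [0.3, -0.4, 0.4]
opening: 0.0853
finger_force: 0.0
clock: 42.0
position: [0.6223, -0.01, 0.2501]
eef_rot: [0.0, -0.091, 0.996, -0.0]
force: [-0.5, 0.4, -0.8]
opening: 0.0853
finger_force: 0.0
wrist 4337 top 0.1818 rect [622.2 -10.2] [50.7 50.8] ang 69.0 tool shift units [-0.003 -0.008 -0.   ] yaw y 100.4 tcp [ 0.622  -0.0099  0.2493]
side 157 top 0.1803 rect [622.7 -11.3] [51.1 50.3] ang 81.9 tool shift units [-0.014 -0.033 -0.   ] yaw y 100.4 tcp [ 0.6217 -0.0098  0.2489]
scene 284 top 0.1821 rect [623.6 -10.4] [50.5 49.3] ang 34.4 tool shift units [-0.035 -0.018 -0.   ] yaw y 100.4 tcp [ 0.6217 -0.0098  0.2489]
```

```bash
python3 -m handwheel '[[[-0.05,0.17,0],0],[[-0.12,0.4,0],0],[[-0.12,0.42,0],0],[[-0.12,0.42,0],0],[[-0.12,0.42,0],0],[[-0.12,0.42,0],0],[[-0.12,0.42,0],0],[[-0.12,0.42,0],0],[[-0.12,0.42,0],0],[[-0.12,0.42,0],0],[[-0.12,0.42,0],0],[[-0.02,0.02,0],0]]' && python3 -m handwheel '[[[0,0,0.2],0],[[0,0,0.3],0],[[0,0,0],0],[[0,0,0],0]]'; python3 -c "
from h import *
obj(.645,.2165,.04,.02,.09)
print(manip.get_state()['joints'])
C=cam('wrist');print(*find('wrist',C,'spice_jar'))"
```

```text
clock: 43.35
position: [0.6445, 0.2193, 0.2494]
eef_rot: [-0.001, -0.092, 0.996, 0.0]
force: [0.6, 0.6, 0.5]
opening: 0.0857
finger_force: 0.0
clock: 43.75
position: [0.6448, 0.2156, 0.2248]
eef_rot: [-0.001, -0.09, 0.996, -0.0]
force: [-0.1, -0.7, 1.1]
opening: 0.0853
finger_force: 0.0
wrist 1520 top 0.0583 rect [645.1 217.8] [41. 41.] ang 59.7 tool shift units [-0.005  0.041 -0.   ] yaw y 100.4 tcp [0.6452 0.2158 0.2255]
[ 1.31156387e-01  3.58492133e-01  3.76789728e-01  1.58909490e+00
 -1.34263300e-04 -4.96159445e-02]
(0.85, array([0.644, 0.219, 0.007]), array([258., 155.]))
```

```bash
python3 -m handwheel '[[[-0.005,0.035,0.3],0],[[0,0,0.5],0],[[0,0,0.6],0],[[0,0,0.6],0],[[0,0,0.6],0],[[0,0,0.6],0],[[0,0,0.5],0],[[0,0,0.35],0],[[0,0,0.14],0],[[0,0,0],0],[[0,0,0],0]]' && python3 -m handwheel '[[[0,0,0],0],[[0,0,0],0],[[0,0,0],0],[[0,0,0],0],[[0,0,0],0],[[0,0,0],0],[[0,0,0],0],[[0,0,0],0]]' 1 40 && python3 -m handwheel '[[[0,0,-0.2],0],[[0,0,-0.4],0],[[0,0,-0.5],0],[[0,0,-0.6],0],[[0,0,-0.6],0],[[0,0,-0.6],0],[[0,0,-0.6],0],[[0,0,-0.6],0],[[0,0,-0.4],0],[[0,0,-0.2],0],[[0,0,0],0],[[0,0,0],0]]'; python3 -c "
from h import *
T=toolT(); print(T[:3,:3].T@(np.array([.6224,-.0102,T[2,3]])-T[:3,3])/.05)
C,p,d=shot('side'); print(*find('side',C,'spice_jar'))"
```

```text
clock: 44.95
position: [0.6461, 0.2183, 0.0174]
eef_rot: [0.001, -0.091, 0.996, 0.0]
force: [-0.9, 0.1, 0.2]
opening: 0.085
finger_force: 0.0
clock: 45.75
position: [0.6457, 0.2183, 0.0167]
eef_rot: [0.001, -0.091, 0.996, 0.0]
force: [-0.7, 0.4, 6.8]
opening: 0.0409
finger_force: 40.7
clock: 46.95
position: [0.6448, 0.2181, 0.2495]
eef_rot: [-0.001, -0.091, 0.996, -0.0]
force: [-0.4, 0.7, -2.9]
opening: 0.0413
finger_force: 40.7
[ 1.26569728e+00 -4.41065911e+00  1.78468832e-03]
(0.59, array([0.649, 0.213, 0.233]), array([264., 109.]))
```

```bash
python3 -m handwheel '[[[0.05,-0.17,0],0],[[0.12,-0.4,0],0],[[0.12,-0.42,0],0],[[0.12,-0.42,0],0],[[0.12,-0.42,0],0],[[0.12,-0.42,0],0],[[0.12,-0.42,0],0],[[0.12,-0.42,0],0],[[0.12,-0.42,0],0],[[0.12,-0.42,0],0],[[0.12,-0.42,0],0],[[0.015,-0.06,0],0]]' && python3 -m handwheel '[[[0,0,0],0],[[0,0,0.2],0],[[0,0,0.4],0],[[0,0,0.3],0],[[0,0,0.1],0],[[0,0,0],0],[[0,0,0],0]]'; python3 -c "
from h import *
T=toolT(); print(T[:3,:3].T@(np.array([.6224,-.0102,T[2,3]])-T[:3,3])/.05)
C,p,d=shot('side'); print(*find('side',C,'spice_jar'),*find('side',C,'can'))"
```

```text
clock: 48.25
position: [0.6221, -0.0127, 0.2501]
eef_rot: [-0.0, -0.089, 0.996, -0.0]
force: [0.2, -0.5, -1.3]
opening: 0.041
finger_force: 40.8
clock: 48.95
position: [0.6229, -0.0099, 0.2014]
eef_rot: [0.0, -0.091, 0.996, -0.0]
force: [0.5, -0.1, -1.0]
opening: 0.0412
finger_force: 40.8
[ 1.15679139e-02 -3.91310827e-03 -6.87019700e-06]
(0.62, array([ 0.626, -0.013,  0.185]), array([283., 155.])) (0.83, array([ 0.622, -0.011,  0.113]), array([281., 177.]))
```

```bash
python3 -m handwheel '[[[0.01,0,0.06],0],[[0,0,0.04],0],[[0,0,0.02],0],[[0,0,0],0],[[0,0,0],0]]' && python3 -m handwheel '[[[0,0,0],0],[[0,0,0],0],[[0,0,0],0],[[0,0,0],0],[[0,0,0],0]]'
```

```text
clock: 49.6
position: [0.6222, -0.0102, 0.1949]
eef_rot: [0.0, -0.091, 0.996, -0.0]
force: [-0.9, -0.4, -1.5]
opening: 0.041
finger_force: 40.8
clock: 50.1
position: [0.6223, -0.0102, 0.1948]
eef_rot: [0.0, -0.091, 0.996, -0.0]
force: [0.2, -0.6, -1.9]
opening: 0.0412
finger_force: 40.8
```

```bash
python3 -m handwheel '[[[0,0,0.025],0],[[0,0,0],0],[[0,0,0],0],[[0,0,0],0]]' && python3 -m handwheel '[[[0,0,0],0],[[0,0,0],0],[[0,0,0],0],[[0,0,0],0],[[0,0,0],0],[[0,0,0],0],[[0,0,0],0],[[0,0,0],0]]' -1 && python3 -m handwheel '[[[0,0,-0.1],0],[[0,0,-0.4],0],[[0,0,-0.5],0],[[0,0,-0.5],0],[[0,0,-0.5],0],[[0,0,-0.2],0],[[0,0,0],0],[[0,0,0],0]]' && python3 -c "
from h import *
obj(.622,-.0097,.045,.215,.29)
obj(.622,-.0097,.045,.215,.26,'side')
obj(.622,-.0097,.045,.215,.26,'scene')
C=cam('scene');print(*find('scene',C,'sugar_pot'))
C=cam('side');print(*find('side',C,'sugar_pot'))"
```

```text
clock: 50.5
position: [0.6223, -0.0102, 0.1937]
eef_rot: [0.0, -0.091, 0.996, -0.0]
force: [-0.5, -0.5, 0.6]
opening: 0.0412
finger_force: 40.8
clock: 51.3
position: [0.6223, -0.0102, 0.1936]
eef_rot: [0.0, -0.091, 0.996, -0.0]
force: [-0.3, -0.2, -0.0]
opening: 0.0855
finger_force: 0.0
clock: 52.1
position: [0.6222, -0.0102, 0.3025]
eef_rot: [-0.0, -0.091, 0.996, 0.0]
force: [0.7, 0.0, -0.9]
opening: 0.0855
finger_force: 0.0
wrist 2983 top 0.2358 rect [621.7 -10.6] [41.2 41.1] ang 39.2 tool shift units [ 0.007 -0.008  0.   ] yaw y 100.4 tcp [ 0.6219 -0.0101  0.302 ]
side 113 top 0.2340 rect [621.7 -10.8] [41.9 39. ] ang 88.4 tool shift units [ 0.006 -0.014 -0.   ] yaw y 100.4 tcp [ 0.6218 -0.0101  0.3019]
scene 215 top 0.2356 rect [623.7 -10.1] [41.4 40.9] ang 41.5 tool shift units [-0.038 -0.008 -0.   ] yaw y 100.4 tcp [ 0.6218 -0.0101  0.302 ]
(0.58, array([ 0.535, -0.419,  0.006]), array([122., 222.]))
(0.75, array([ 0.537, -0.426,  0.008]), array([313., 315.]))
```

The jar is placed. The sugar pot has been knocked to (0.536,-0.423), so I will put it back after the stock box.

```bash
python3 -m handwheel '[[[0,0,0],1],[[0,0,0],1],[[0,0,0],1],[[0,0,0],1],[[0,0,0],1],[[0,0,0],1],[[0,0,0],1],[[-0.1,-0.23,0],0.1],[[-0.2,-0.45,0],0],[[-0.2,-0.45,0],0],[[-0.2,-0.45,0],0],[[-0.2,-0.45,0],0]]' && python3 -m handwheel '[[[-0.2,-0.45,0],0],[[-0.2,-0.45,0],0],[[-0.2,-0.45,0],0],[[-0.2,-0.45,0.2],0],[[-0.16,-0.34,0.4],0],[[0,0,0.5],0],[[0,0,0.5],0],[[0,0,0],0],[[0,0,0],0]]'; python3 -c "
from h import *
obj(.645,-.2125,.035,.012,.06,save='box.png')
C=cam('wrist');print(*find('wrist',C,'jam_jar'),*find('wrist',C,'stock_box'))
C,p,d=shot('scene');print(*find('scene',C,'jam_jar'))
obj(.536,-.423,.045,.03,.08,'scene')
print(manip.get_state()['joints'])"
```

```text
clock: 53.55
position: [0.6336, -0.1225, 0.3032]
eef_rot: [-0.0, 0.156, 0.988, -0.0]
force: [1.5, 0.5, -0.1]
opening: 0.0852
finger_force: 0.0
clock: 54.45
position: [0.6459, -0.2376, 0.2237]
eef_rot: [-0.0, 0.156, 0.988, 0.0]
force: [0.7, 0.5, 0.2]
opening: 0.0851
finger_force: 0.0
wrist 1106 top 0.0392 rect [ 645.5 -212.8] [32.  32.3] ang 71.9 tool shift units [ 0.172  0.469 -0.   ] yaw y 72.0 tcp [ 0.6465 -0.2377  0.225 ]
(0.69, array([ 0.739, -0.294,  0.002]), array([234., 240.])) (0.87, array([ 0.643, -0.214,  0.   ]), array([275., 144.])) (0.77, array([ 0.561, -0.243,  0.001]), array([225.,  76.]))
(0.9, array([ 0.74 , -0.294,  0.001]), array([161., 285.]))
scene 332 top 0.0621 rect [ 537.4 -421.5] [60.9 59. ] ang 7.6 tool shift units [ 0.945 -4.176 -0.   ] yaw y 72.0 tcp [ 0.6468 -0.2374  0.2249]
[-5.41021713e-01  3.84890956e-01  4.07898883e-01  1.59189357e+00
  1.65659301e-05 -2.27233957e-01]
```

View pics/box.png

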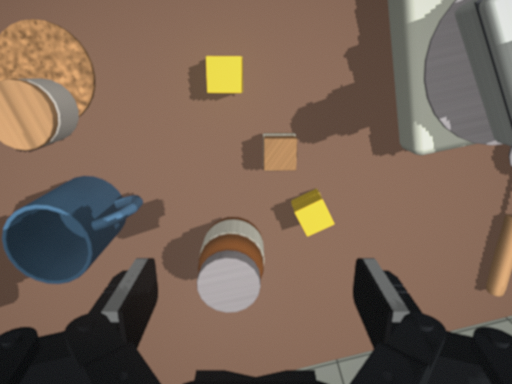

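The wrist view shows the brown box at (280,152) square to the fingers. The yellow boxes at (224,74) and (313,214) are clear of them, and the pot at (28,115) lies partly off the coaster.

```bash
python3 -m handwheel '[[[0.172,0.46,0],0],[[0,0,0.4],0],[[0,0,0.6],0],[[0,0,0.6],0],[[0,0,0.6],0],[[0,0,0.6],0],[[0,0,0.6],0],[[0,0,0.5],0],[[0,0,0.3],0],[[0,0,0.14],0],[[0,0,0],0],[[0,0,0],0]]' && python3 -m handwheel '[[[0,0,0],0],[[0,0,0],0],[[0,0,0],0],[[0,0,0],0],[[0,0,0],0],[[0,0,0],0],[[0,0,0],0],[[0,0,0],0]]' 1 25 && python3 -m handwheel '[[[0,0,-0.2],0],[[0,0,-0.4],0],[[0,0,-0.6],0],[[0,0,-0.7],0],[[0,0,-0.7],0],[[0,0,-0.7],0],[[0,0,-0.7],0],[[0,0,-0.7],0],[[0,0,-0.6],0],[[0,0,-0.4],0],[[0,0,0],0],[[0,0,0],0]]'; python3 -c "
from h import *
T=toolT(); print(T[:3,:3].T@(np.array([.622,-.0105,T[2,3]])-T[:3,3])/.05)
C,p,d=shot('side'); print(*find('side',C,'stock_box'))"
```

```text
clock: 55.95
position: [0.6462, -0.2132, 0.0081]
eef_rot: [0.001, 0.156, 0.988, -0.0]
force: [-0.2, -0.7, 0.5]
opening: 0.0851
finger_force: 0.0
clock: 56.75
position: [0.6456, -0.2128, 0.0071]
eef_rot: [0.0, 0.156, 0.988, -0.0]
force: [-0.7, 0.4, 5.2]
opening: 0.0317
finger_force: 25.6
clock: 57.95
position: [0.6453, -0.2127, 0.2912]
eef_rot: [-0.0, 0.156, 0.988, 0.0]
force: [-0.2, -0.3, -1.1]
opening: 0.0318
finger_force: 24.9
[1.69287718e+00 3.70136659e+00 2.74275595e-04]
(0.66, array([ 0.648, -0.21 ,  0.284]), array([324., 154.])) (0.54, array([ 0.563, -0.24 , -0.001]), array([291., 261.]))
```

```bash
python3 -m handwheel '[[[0.1,0.22,0],0],[[0.17,0.37,0],0],[[0.17,0.37,0],0],[[0.17,0.37,0],0],[[0.17,0.37,0],0],[[0.17,0.37,0],0],[[0.17,0.37,0],0],[[0.17,0.37,0],0],[[0.17,0.37,0],0],[[0.17,0.37,0],0],[[0.06,0.15,0],0],[[0,0,0],0]]' && python3 -m handwheel '[[[0,0,0],0],[[0,0,0.2],0],[[0,0,0.4],0],[[0,0,0.2],0],[[0,0,0.1],0],[[0,0,0],0],[[0,0,0],0]]'; python3 -c "
from h import *
T=toolT(); print(T[:3,:3].T@(np.array([.622,-.0105,T[2,3]])-T[:3,3])/.05)
obj(.622,-.0105,.035,.255,.3,'side')
C=cam('side'); print(*find('side',C,'stock_box',n=1),*find('side',C,'spice_jar'))"
```

```text
clock: 59.25
position: [0.622, -0.0093, 0.2918]
eef_rot: [0.0, 0.156, 0.988, -0.0]
force: [0.1, -0.5, -0.1]
opening: 0.0313
finger_force: 25.0
clock: 59.95
position: [0.6222, -0.0108, 0.2472]
eef_rot: [0.0, 0.157, 0.988, -0.0]
force: [1.2, -0.7, -0.7]
opening: 0.0317
finger_force: 25.0
[ 6.62944537e-03  4.75897145e-03 -4.88467651e-06]
side 32 top 0.2859 rect [619.7 -13.6] [59.2 21.8] ang 71.7 tool shift units [ 0.033 -0.07  -0.   ] yaw y 72.0 tcp [ 0.6224 -0.0108  0.2474]
(0.8, array([ 0.558, -0.24 , -0.001]), array([290., 262.])) (0.66, array([ 0.625, -0.012,  0.18 ]), array([283., 157.])) (0.43, array([ 0.505, -0.412, -0.001]), array([297., 317.]))
```

```bash
python3 -m handwheel '[[[0,0,0.06],0],[[0,0,0.06],0],[[0,0,0],0],[[0,0,0],0],[[0,0,0],0]]' && python3 -m handwheel '[[[0,0,0.02],0],[[0,0,0.0],0],[[0,0,0],0],[[0,0,0],0]]'; python3 - <<'E'
from h import *
C,p,d=shot("side"); u,v=px(C,[.622,-.01,.2]).astype(int); cv2.imwrite("pics/st.png",cv2.resize(p[v-60:v+60,u-60:u+60],(600,600),interpolation=cv2.INTER_CUBIC)[:,:,::-1])
E
```

```text
clock: 60.6
position: [0.6221, -0.0106, 0.2406]
eef_rot: [0.0, 0.156, 0.988, -0.0]
force: [0.1, -0.7, -1.1]
opening: 0.0315
finger_force: 25.0
clock: 61.0
position: [0.6221, -0.0106, 0.2396]
eef_rot: [0.0, 0.156, 0.988, -0.0]
force: [-0.2, 0.5, -0.8]
opening: 0.0316
finger_force: 25.0
```

View pics/st.png

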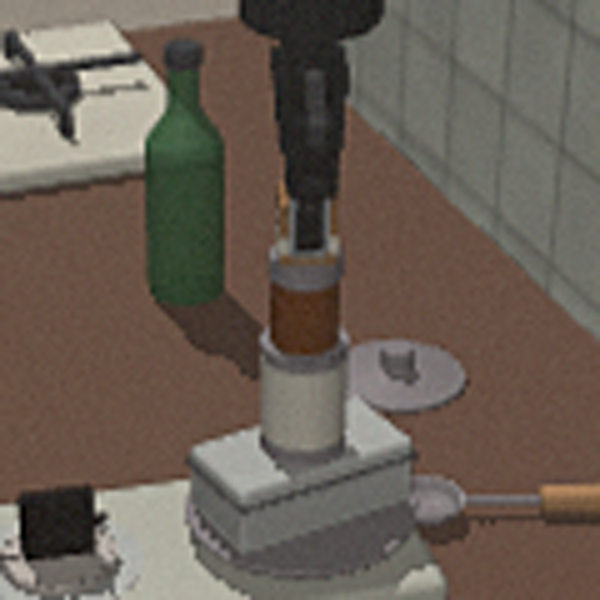

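```bash
python3 -m handwheel '[[[0,0,0.02],0],[[0,0,0.0],0],[[0,0,0],0],[[0,0,0],0]]'; python3 -m handwheel '[[[0,0,0.02],0],[[0,0,0.0],0],[[0,0,0],0],[[0,0,0],0]]'
```

```text
clock: 61.45
position: [0.6221, -0.0106, 0.2387]
eef_rot: [0.0, 0.156, 0.988, -0.0]
force: [0.2, -0.7, 1.1]
opening: 0.0316
finger_force: 25.1
clock: 61.85
position: [0.6221, -0.0106, 0.2377]
eef_rot: [0.0, 0.156, 0.988, -0.0]
force: [-0.2, -0.0, 2.7]
opening: 0.0321
finger_force: 25.2
```

Contact is made. Release, rise and check.

```bash
python3 -m handwheel '[[[0,0,-0.025],0],[[0,0,0],0],[[0,0,0],0]]' && python3 -m handwheel '[[[0,0,0],0],[[0,0,0],0],[[0,0,0],0],[[0,0,0],0],[[0,0,0],0],[[0,0,0],0],[[0,0,0],0],[[0,0,0],0]]' -1 && python3 -m handwheel '[[[0,0,-0.1],0],[[0,0,-0.4],0],[[0,0,-0.5],0],[[0,0,-0.5],0],[[0,0,-0.3],0],[[0,0,0],0],[[0,0,0],0]]' && python3 -c "
from h import *
obj(.622,-.0105,.035,.25,.31)
obj(.622,-.0105,.035,.25,.3,'side')
obj(.622,-.0105,.035,.25,.3,'scene')
obj(.536,-.423,.045,.03,.08,'scene')
obj(.536,-.423,.045,.03,.08,'side')
T=toolT(); print(T[:3,:3].T@(np.array([.5365,-.422,T[2,3]])-T[:3,3])/.05)"
```

```text
clock: 62.15
position: [0.6221, -0.0106, 0.2387]
eef_rot: [-0.0, 0.156, 0.988, 0.0]
force: [-0.4, -0.6, 0.7]
opening: 0.0319
finger_force: 25.1
clock: 62.95
position: [0.6221, -0.0106, 0.2388]
eef_rot: [0.0, 0.156, 0.988, -0.0]
force: [0.3, 0.3, 0.0]
opening: 0.0857
finger_force: 0.0
clock: 63.65
position: [0.6222, -0.0107, 0.3286]
eef_rot: [0.0, 0.156, 0.988, -0.0]
force: [-0.8, 0.6, -1.1]
opening: 0.0854
finger_force: 0.0
wrist 2457 top 0.2713 rect [621.3 -11. ] [32.  32.2] ang 71.9 tool shift units [ 0.011 -0.012  0.   ] yaw y 72.0 tcp [ 0.622  -0.0106  0.3278]
side 86 top 0.2698 rect [621.9 -13.1] [34.7 31.5] ang 74.6 tool shift units [-0.019 -0.048 -0.   ] yaw y 72.0 tcp [ 0.6218 -0.0106  0.3275]
scene 180 top 0.2710 rect [622.9 -11. ] [32.1 34.5] ang 71.4 tool shift units [-0.026 -0.002 -0.   ] yaw y 72.0 tcp [ 0.6217 -0.0105  0.3275]
scene 333 top 0.0618 rect [ 538.3 -422.1] [62.5 58.4] ang 6.7 tool shift units [-0.956 -8.344 -0.   ] yaw y 72.0 tcp [ 0.6217 -0.0105  0.3276]
side 534 top 0.0601 rect [ 535.8 -423.2] [60.4 61.4] ang 37.5 tool shift units [-0.914 -8.38  -0.   ] yaw y 72.0 tcp [ 0.6218 -0.0105  0.3278]
[-9.21155799e-01 -8.35324353e+00 -3.21341165e-04]
```

```bash
python3 -m handwheel '[[[-0.02,-0.2,0],0],[[-0.05,-0.45,0],0],[[-0.05,-0.45,0],0],[[-0.05,-0.45,0],0],[[-0.05,-0.45,0],0],[[-0.05,-0.45,0],0],[[-0.05,-0.45,0],0],[[-0.05,-0.45,0],0],[[-0.05,-0.45,0],0],[[-0.05,-0.45,0],0],[[-0.05,-0.45,0],0],[[-0.05,-0.45,0],0]]' && python3 -m handwheel '[[[-0.05,-0.45,0],0],[[-0.05,-0.45,0],0],[[-0.05,-0.45,0],0],[[-0.05,-0.45,0],0],[[-0.05,-0.45,0],0],[[-0.05,-0.45,0.4],0],[[-0.05,-0.45,0.5],0],[[0,-0.05,0.6],0],[[0,0,0.5],0],[[0,0,0],0],[[0,0,0],0]]'; python3 -c "
from h import *
obj(.537,-.4225,.045,.03,.08,save='pot2.png')"
```

```text
clock: 65.1
position: [0.5689, -0.2658, 0.3286]
eef_rot: [-0.0, 0.157, 0.988, -0.0]
force: [-0.2, -0.4, 0.3]
opening: 0.0852
finger_force: 0.0
clock: 66.2
position: [0.5363, -0.422, 0.2292]
eef_rot: [-0.0, 0.157, 0.988, 0.0]
force: [-0.1, -0.1, 0.9]
opening: 0.0857
finger_force: 0.0
wrist 3275 top 0.0613 rect [ 535.2 -422.6] [61.  60.8] ang 49.2 tool shift units [ 0.03  -0.016 -0.   ] yaw y 72.0 tcp [ 0.5369 -0.4223  0.2305]
```

View pics/pot2.png

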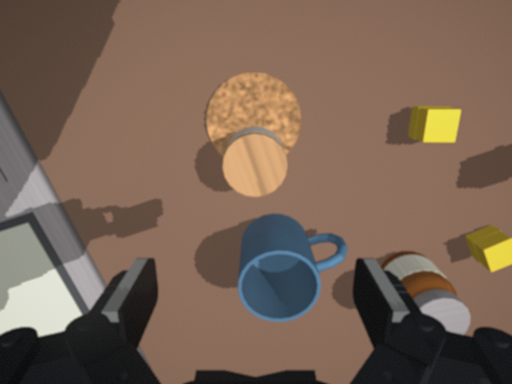

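The wrist view shows the pot upright at (255,165), overhanging the coaster centred near (253,118), with the mug at (280,265) clear of the fingers.

```bash
python3 -m handwheel '[[[0.03,-0.016,0.3],0],[[0,0,0.5],0],[[0,0,0.6],0],[[0,0,0.6],0],[[0,0,0.6],0],[[0,0,0.6],0],[[0,0,0.5],0],[[0,0,0.3],0],[[0,0,0.18],0],[[0,0,0],0],[[0,0,0],0]]' && python3 -m handwheel '[[[0,0,0],0],[[0,0,0],0],[[0,0,0],0],[[0,0,0],0],[[0,0,0],0],[[0,0,0],0],[[0,0,0],0],[[0,0,0],0]]' 1 40 && python3 -m handwheel '[[[0,0,-0.2],0],[[0,0,-0.2],0],[[0.2,0,0],0],[[0.25,0,0],0],[[0.2,0,0],0],[[0.02,0,0],0],[[0,0,0.2],0],[[0,0,0.14],0],[[0,0,0.04],0],[[0,0,0],0],[[0,0,0],0]]' && python3 -c "
from h import *
obj(.503,-.412,.045,.03,.08,'side'); C=cam('side'); print(find('side',C,'sugar_pot'),find('side',C,'coaster'))"
```

```text
clock: 67.35
position: [0.5359, -0.423, 0.0215]
eef_rot: [0.001, 0.156, 0.988, -0.001]
force: [0.3, -0.2, 1.1]
opening: 0.0854
finger_force: 0.0
clock: 68.15
position: [0.5359, -0.423, 0.0215]
eef_rot: [0.001, 0.156, 0.988, -0.001]
force: [0.0, 0.4, 6.4]
opening: 0.0611
finger_force: 44.0
clock: 69.25
position: [0.5035, -0.4118, 0.021]
eef_rot: [-0.0, 0.156, 0.988, 0.0]
force: [-2.3, 2.2, 5.4]
opening: 0.0611
finger_force: 45.1
side 202 top 0.0600 rect [ 499.  -422.4] [66.5 58.7] ang 66.0 tool shift units [ 0.02  -0.228  0.   ] yaw y 72.0 tcp [ 0.5035 -0.4118  0.021 ]
[(0.72, array([ 0.501, -0.415,  0.006]), array([296., 316.]))] [(0.6, array([ 0.502, -0.413,  0.001]), array([296., 317.]))]
```

```bash
python3 -m handwheel '[[[0,0,0],0],[[0,0,0],0],[[0,0,0],0],[[0,0,0],0],[[0,0,0],0],[[0,0,0],0],[[0,0,0],0],[[0,0,0],0]]' -1 && python3 -m handwheel '[[[0,0,-0.1],0],[[0,0,-0.4],0],[[0,0,-0.6],0],[[0,0,-0.6],0],[[0,0,-0.6],0],[[0,0,-0.6],0],[[0,0,-0.4],0],[[0,0,0],0],[[0,0,0],0]]' && python3 - <<'E'
from h import *
obj(.503,-.412,.045,.03,.08)
obj(.622,-.0105,.035,.25,.3,'side')
C,p,d=shot('side',"fin.png"); print(find('side',C,'sugar_pot',n=1),find('side',C,'coaster',n=1),find('side',C,'stock_box'))
C=cam('scene'); obj(.622,-.0105,.035,.25,.3,'scene')
E
```

```text
clock: 70.2
position: [0.5033, -0.4119, 0.0209]
eef_rot: [0.0, 0.156, 0.988, -0.0]
force: [-0.4, 0.2, 0.7]
opening: 0.0855
finger_force: 0.0
clock: 71.1
position: [0.5034, -0.412, 0.186]
eef_rot: [0.0, 0.156, 0.988, -0.0]
force: [0.3, 0.1, -1.1]
opening: 0.085
finger_force: 0.0
wrist 4221 top 0.0612 rect [ 502.8 -412.2] [61.  60.8] ang 29.2 tool shift units [ 0.001 -0.014 -0.   ] yaw y 72.0 tcp [ 0.5031 -0.4116  0.1849]
side 2 top 0.2520 rect [606.5 -26.3] [8.3 0. ] ang 148.5 tool shift units [0.41  7.966 0.009] yaw y 72.0 tcp [ 0.5029 -0.4114  0.1844]
[(0.65, array([ 0.505, -0.414,  0.006]), array([298., 316.]))] [(0.76, array([ 0.503, -0.415, -0.001]), array([297., 318.]))] [(0.75, array([ 0.723, -0.199,  0.005]), array([339., 237.])), (0.49, array([ 0.56 , -0.24 , -0.001]), array([290., 261.]))]
scene 174 top 0.2711 rect [623.2 -10.9] [31.8 34.5] ang 70.9 tool shift units [1.910e-01 8.362e+00 6.000e-03] yaw y 72.0 tcp [ 0.503  -0.4115  0.185 ]
```

View pics/fin.png

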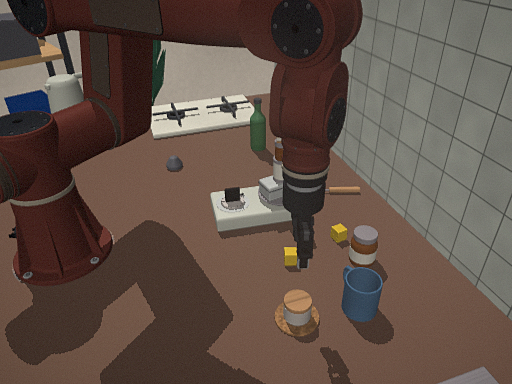

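The side view shows the pot on the coaster at (297,310). The arm hides the top of the pile there, but the scene camera still has the box top at z 0.271 over the pan's centre. Handing in.

```bash
python3 -c "
from h import *
print(manip.job_done())"
```

```text
the job is handed in; nothing more can be done
None
```

I've handed in the job: the sugar pot stands on the coaster (I put it back after it was knocked aside), the dial was zeroed to about 1.3 mm with the pan empty, and the loaf tin, can, spice jar and stock box are piled on the pan, with no carton found; the hand-in gave no verdict.

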